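# Load the wash-up box after inking

## Task

Clear up the inking bench: load the yellow-banded ink tin, the dabber and the red-handled brayer into the white wash-up box. The tin and the dabber must stand upright on the box's floor, the brayer must lie wholly inside below its rim; keep the open tin upright all the way. Do not knock the drying rack or shift or upset the other things on the bench: the ink knife stays out too.

Things in the scene. Friction and masses are not known exactly. Their poses are not given: they have to be found in the camera images.
- washbox: white open-topped plastic wash-up box, 190 (x) x 260 (y) x 65 high outside, walls and floor 5 thick, fixed to the bench. Origin: centre of its underside; z up
- rack: wire drying rack: a flat grid of steel wires 250 above the bench, 170 deep (x) x 440 wide (y), fixed. Origin: on the bench straight below the middle of its front edge (the edge nearest the robot); x points back under the grid, y along the edge, so the grid covers x 0 to 170, y -220 to 220. Its legs stand at x 100 and 170, y +-220. Wires: underside at 246, top at 254 high
- ink_tin: steel ink tin with a YELLOW band, open, black ink on top: cylinder 58 diameter, 60 high, about 0.2 kg. Stands upright under the front strip of the rack. Origin: centre of its underside; z up its axis
- dabber: ink dabber: round green felt foot 52 diameter, 22 high, with a pale wooden knob 32 diameter from 32 to 58 high, total 62 high. Stands upright under the front strip of the rack. Origin: centre of its underside; z up its axis
- blue_tin: bystander: tin of the same size as the ink tin but with a BLUE band, loose, under the rack. Origin: centre of its underside
- jar: bystander: amber glass jar with black lid, 54 diameter, 65 high, loose, further back under the rack. Origin: centre of its underside
- slab: glass inking slab, 170 (x) x 220 (y) x 8 thick, fixed on the bench. Origin: centre of its underside
- brayer: brayer (hand ink roller) with a black roller, steel fork and red round handle; lies on the slab on roller and handle end. x points from handle to roller, z up, origin on its underside. Roller 70 long along y, 40 diameter, axis at x 55, z 20; fork 86 wide (y) from x 20 to 58; handle 28 diameter, axis from x 12, z 25 sloping to x -70, z 14 with round end. Overall x -84 to 75, 40 high, about 0.25 kg
- brayer_grip (a point): on the brayer's red handle axis, 20 behind the brayer's origin and 21 above its underside, near its centre of mass; handle 28 thick here; axes as the brayer
- brayer_butt (a point): free end of the brayer's red handle
- brayer_roller (a point): middle of the brayer's roller
- knife: bystander: ink knife (spatula) lying flat on the bench: wooden handle 90 x 22 wide x 16 thick at x -90 to 0, steel blade 26 wide x 3 thick at x 6 to 90, 8 above the underside. Origin: on the underside where handle meets blade; x points to the blade's tip
- tape: bystander: roll of tape lying flat, 70 outside, 48 inside diameter, 24 high. Origin: centre of its underside
- brush_cup: bystander: white cup 72 diameter, 90 high with brushes up to 180 high. Origin: centre of its underside
Things that resemble listed ones, but are neither listed nor needed, are in the scene too. What is shaped like the ink_tin but purple is not meant.

How it is judged (in metres and radians):
At the end, for the whole second after the job is handed in: Tin and dabber stand on the box's floor (underside under 12 mm above the box's underside), within 0.15 rad of upright; the brayer's handle end and roller are inside the walls, under 51 and 45 mm above the box's underside; all at rest (under 0.03 m/s) (linear speed of each of ink_tin, dabber, brayer below 0.03 m/s and x of ink_tin in the frame of washbox between -0.093 and 0.093 m and y of ink_tin in the frame of washbox between -0.128 and 0.128 m and z of ink_tin in the frame of washbox between 0 and 0.012 m and angle between each of ink_tin, dabber's own z axis and vertical below 0.15 rad and x of dabber in the frame of washbox between -0.093 and 0.093 m and y of dabber in the frame of washbox between -0.128 and 0.128 m and z of dabber in the frame of washbox between 0 and 0.012 m and x of brayer_butt in the frame of washbox between -0.093 and 0.093 m and y of brayer_butt in the frame of washbox between -0.128 and 0.128 m and z of brayer_butt in the frame of washbox between 0 and 0.051 m and x of brayer_roller in the frame of washbox between -0.093 and 0.093 m and y of brayer_roller in the frame of washbox between -0.128 and 0.128 m and z of brayer_roller in the frame of washbox between 0 and 0.045 m); the robot touches nothing.
It fails at once if a bystander (ink knife, blue tin, jar, tape roll, brush cup) is shifted more than 30 mm (distance of any of knife, blue_tin, jar, tape, brush_cup from where it was at the start of the episode above 0.03 m).
It fails at once if the blue tin, jar or brush cup is knocked over (angle between any of blue_tin, jar, brush_cup's own z axis and vertical above 0.6 rad).
It fails at once if the open ink tin is tipped more than 35 degrees (angle between ink_tin's own z axis and vertical above 0.61 rad).
It fails at once if the drying rack is struck with more than 12 N (contact force between rack and anything else above 12 N).
It also fails if it takes over 72 s, if anything falls off the work surface, if the arm or the gripper's body presses on something with over 40 N, if the wrist force passes 120 N, or if a joint passes its speed limit or range.

## Robot

A 7-joint arm with a two-finger parallel gripper is mounted at the origin on the work surface. World frame = base frame: x ahead of the robot, y to its left, z up, the work surface at z = 0. Lengths are in m, angles in degrees, forces in N, time in s.
With the tool pointing down it reaches from about 0.425 to 1.025 m from the base axis. Payload 9.4 kg.
Tool frame: the origin (TCP) lies midway between the tips of the shut fingers; the grasp point (between the pads) lies 19 mm behind it (grasp_offset is the distance from the TCP to the grasp point, in m); z points along the fingers, y is the line along which they close (so a half turn about z gives the same grasp; the last joint's range is limited). The gripper opens to 85 mm and grips with 20 to 120 N. Pads are 22 mm wide; open, the fingers measure 114 mm over their backs; the gripper's body (76 mm by 85 mm) begins 54 mm behind the grasp point. The pads swing forward as they close: fully open they stand 13 mm farther back than shut.
Start: joints at [-72.175, 34.337, -0.143, 91.639, 0.103, 54.024, -4.572], TCP at [0.274, 0.671, 0.231] pointing down, gripper open.
Joint ranges: [-147.43, 147.43], [-19.82, 112.94], [-74.19, 73.91], [6.32, 146.72], [-59.91, 239.91], [6.04, 106.73], [-150.56, 150.56]. Speed limits (degrees/s): [127.2, 127.2, 172.46, 172.46, 180, 180, 180].

## Interface

Orientations are given as a 3x3 rotation matrix whose columns are the frame's x, y, z axes.
In Python, from rig import read_state, grab_frame, hand_in, find_in, silhouettes, place_of, grasp_offset gives the robot as it stands. The module is installed in compiled form; this text tells all that it offers.
- The arm moves only by the tool arm_command, never from a script. Its argument "commands" is a list of rows, each a list of 7 numbers: the shift along the world's x, y, z in mm, then the turn, a rotation vector about the world's x, y, z in rad, then the finger opening in mm, from 0 to 85.4. In form: [[dx, dy, dz, rx, ry, rz, hand], ...]. A call has exactly 10 rows; each row is the pose to reach, as a shift and turn from the pose commanded when the call began; what a row does not reach only later rows make up. A row lasts 1/8 s, in which the tool goes at most 62.5 mm and 10.7 degrees, less where a joint would pass 70% of its speed; a pose out of reach is approached as far as the arm can. A call with a gripper value outside its range is refused whole. The fingers move at their own pace and stop on an object; the grip force is fixed at half the most. Time passes only in rows, so rows that repeat a pose let the fingers close, or fill a call up. It gives the time, the measured TCP pose, the force, the opening and the grip force at its end, in the units of the state.
- read_state(): the state, without advancing time (a new reading comes with each control period).
- grab_frame(name): name is "side" or "top"; returns a dict with "image" (420x560x3 uint8, red, green, blue), "fovy" (degrees; the focal length in pixels is half the picture's height over the tangent of half this angle, whatever the lens; pixels are square), "cx", "cy" (the principal point, pixels), "rvec" (rotation vector, rad) and "tvec" (3), from world to camera coordinates, as OpenCV has them. Camera axes: x right, y down, z forward; pixel columns grow to the right and rows downward; lengths in m; the calibration is good to about 2 mm. A picture is of the moment at which its call begins. There is no depth.
- hand_in(): hands the job in; it is judged then, once.
Trained networks look in the newest picture that a camera, given by its name, has taken for a name from the list of things; names that differ only in an ending like _2 or _b are one class to them, and where a whole thing is asked for, a point or a joint stands for the part that bears it (a point fixed in the world has none). Each returns a list of dicts, best first, with "conf" (0 to 1); they miss things now and then, are a little off and sometimes report something else, mostly with a low value. They report only what shows in the picture. A call takes as long as a camera call. They do not tell look-alikes from the thing itself.
- find_in(camera, name): "extent" ([centre column, centre row, width, height] in pixels, round what is visible of it).
- silhouettes(camera, name): "mask" (420x560 bool, what is visible of it) and "extent" ([centre column, centre row, width, height] in pixels, round what is visible of it).
- place_of(camera, name): "uv" ([column, row] in pixels: a listed point, or the origin of a listed thing).
The state is a dict: "time": time; "joint_pos": joint angles; "joint_velocities": joint speeds; "joint_torque": joint torques, N m; "tool_pos": TCP position; "ee_rot": TCP orientation; "force": force on the tool from outside, world axes, zero at the start; "moment": the same for the moment, N m; "finger_gap": opening from 0.0 (shut) to 1.0 (fully open); "gripper_force": force on a finger pad.
Only numpy, scipy, OpenCV 4.12 (cv2) and the standard library are available. Lean on these libraries where they do the work, as an engineer would, in place of code of your own. Each camera call takes 0.05 s, during which the arm holds its last target. There are 200 camera calls.

## Working session

There is one attempt and no reset: what is moved stays moved. The work goes in short steps, Python scripts to look and compute and a tool call to move; the robot and the scene stay as the last step left them, time stands still between calls to the robot, and variables do not carry over. Pictures are saved under pics/ and viewed, at most 10 in all, crops included, and the job is handed in when it is done.

Besides the shell and the picture viewer there is one more tool, called as name([rows], argument=value, ...), one row to a line, values as JSON. arm_command: Moves the arm, as the interface text tells. Its arguments: {"type":"object","properties":{"commands":{"type":"array","items":{"type":"array","items":{"type":"number"}}}},"required":["commands"]}

```bash
mkdir -p pics; cat > h.py <<'E'
import numpy as np, cv2
from rig import *
def K(f):
    F=f["image"].shape[0]/2/np.tan(np.radians(f["fovy"])/2)
    return np.array([[F,0,f["cx"]],[0,F,f["cy"]],[0,0,1.]])
def ray(f,uv):
    R=cv2.Rodrigues(np.array(f["rvec"],float))[0];t=np.array(f["tvec"],float).ravel()
    d=R.T@np.linalg.inv(K(f))@np.array([uv[0],uv[1],1.]);return -R.T@t,d
def atz(f,uv,z):
    c,d=ray(f,uv);return c+d*(z-c[2])/d[2]
def proj(f,P):
    return cv2.projectPoints(np.array(P,float).reshape(-1,3),np.array(f["rvec"],float),np.array(f["tvec"],float),K(f),None)[0][:,0]
E
python3 - <<'E'
from h import *
np.set_printoptions(precision=3,suppress=True)
s=read_state();print(s["time"],s["tool_pos"],s["ee_rot"],s["finger_gap"],grasp_offset if not callable(grasp_offset) else grasp_offset())
Z=dict(washbox=0,rack=0,ink_tin=0,dabber=0,blue_tin=0,jar=0,slab=0,brayer=.008,brayer_grip=.029,brayer_butt=.022,brayer_roller=.028,knife=0,tape=0,brush_cup=0)
for c in("top","side"):
    f=grab_frame(c);cv2.imwrite(f"pics/{c}0.png",f["image"][:,:,::-1])
    print(c,f["fovy"],f["cx"],f["cy"],ray(f,(280,210)))
    for n,z in Z.items():
        for r in place_of(c,n)[:3]: print(c,n,round(r["conf"],2),np.array(r["uv"]),atz(f,r["uv"],z))
E
```

```text
0.0 [0.274 0.671 0.23 ] [[-0.926  0.378 -0.   ]
 [ 0.378  0.926 -0.001]
 [-0.    -0.002 -1.   ]] 0.9979057260580078 0.0187
top 45.31783477180201 282.7518696063563 208.01013640531625 (array([0.465, 0.068, 1.257]), array([ 0.089,  0.021, -0.996]))
top washbox 0.79 [429.1 260.7] [ 0.462 -0.278  0.   ]
top rack 0.3 [431.4 262.8] [ 0.457 -0.284  0.   ]
top ink_tin 0.85 [256.  195.6] [0.612 0.156 0.   ]
top ink_tin 0.75 [140.7 149.2] [0.722 0.454 0.   ]
top ink_tin 0.63 [299.4 110.5] [0.834 0.053 0.   ]
top dabber 0.69 [211.6 190.4] [0.622 0.269 0.   ]
top blue_tin 0.71 [300.8 194. ] [0.619 0.044 0.   ]
top jar 0.73 [142.6 233.3] [0.508 0.437 0.   ]
top jar 0.53 [289.9 159.2] [0.707 0.074 0.   ]
top slab 0.63 [224.  276.6] [0.407 0.229 0.   ]
top brayer 0.81 [211.3 277.8] [0.403 0.259 0.008]
top brayer_grip 0.91 [207.  269.6] [0.424 0.267 0.029]
top brayer_butt 0.89 [206.2 245.8] [0.482 0.273 0.022]
top brayer_butt 0.23 [289.6 158.2] [0.705 0.074 0.022]
top brayer_roller 0.62 [213.5 300.9] [0.349 0.248 0.028]
top knife 0.96 [343.1 249.5] [ 0.483 -0.065  0.   ]
top knife 0.71 [205.3 243.7] 
[... 642 characters left out ...]
78 0.   ]
side jar 0.37 [242.5 302. ] [0.502 0.267 0.   ]
side slab 0.73 [293.1 316. ] [0.411 0.234 0.   ]
side slab 0.34 [202.3 269.4] [0.625 0.255 0.   ]
side brayer 0.63 [283.5 323.3] [0.409 0.262 0.008]
side brayer_grip 0.72 [359.  265.9] [0.373 0.081 0.029]
side brayer_grip 0.63 [276.7 310.3] [0.424 0.262 0.029]
side brayer_butt 0.76 [240.4 300.9] [0.492 0.281 0.022]
side brayer_butt 0.48 [200.7 273.4] [0.599 0.278 0.022]
side brayer_butt 0.47 [236.4 213.3] [0.686 0.094 0.022]
side brayer_roller 0.71 [314.7 328.9] [0.353 0.252 0.028]
side knife 0.75 [348.7 218. ] [ 0.489 -0.076  0.   ]
side tape 0.67 [356.8 262.4] [0.396 0.045 0.   ]
side brush_cup 0.85 [161.7 365.8] [0.509 0.44  0.   ]
```

View pics/top0.png

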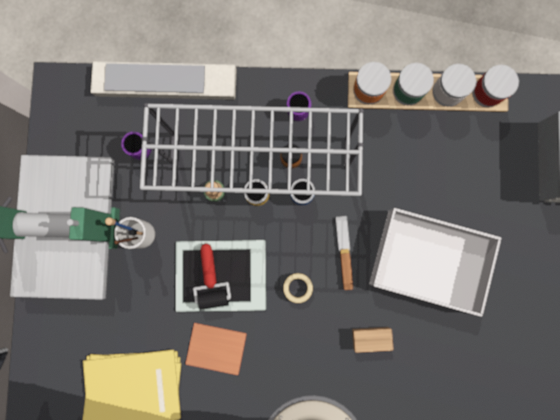

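View pics/side0.png

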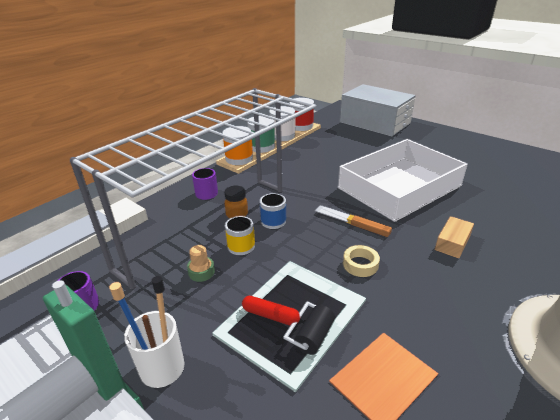

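The top view shows the ink tin (256,195), dabber (213,190) and blue tin (302,190) under the rack's front wire (row ~192). The brayer is at (210,275), the box at (435,262) and the knife at (344,252). The side view confirms the yellow tin at (240,235), the dabber at (200,262) and the jar behind.

```bash
python3 - <<'E'
from h import *
from scipy.spatial.transform import Rotation as Ro
np.set_printoptions(precision=3,suppress=True)
ft=grab_frame("top");fs=grab_frame("side")
print("rack front edge",[atz(ft,p,.25)[:2] for p in((142,189),(361,194),(147,107))], "side",[atz(fs,p,.25)[:2] for p in((80,163),(283,106+2))])
print("rim",[atz(ft,p,.065)[:2] for p in((394,211),(498,239),(485,314),(373,281))])
print("rim side",[atz(fs,p,.065)[:2] for p in((407,144),(466,168),(397,204),(340,175))])
print("knob",atz(fs,(199,257),.045),atz(ft,(213,191),.045))
for n in("ink_tin","dabber","blue_tin"):
  for c,f in(("top",ft),("side",fs)):
    for r in silhouettes(c,n)[:2]:
        e=r["extent"];print(n,c,round(r["conf"],2),np.array(e),atz(f,e[:2],.03))
s=read_state();R0=np.array(s["ee_rot"])
for phi in(40,45):
  a=np.radians(phi);d=np.array([np.sin(a),0,-np.cos(a)]);y=np.array([0,1,0.])
  R=np.c_[np.cross(y,d),y,d];print(phi,Ro.from_matrix(R@R0.T).as_rotvec())
E
```

```text
rack front edge [array([0.589, 0.37 ]), array([ 0.592, -0.073]), array([0.759, 0.369])] side [array([0.743, 0.371]), array([ 0.635, -0.017])]
rim [array([ 0.577, -0.177]), array([ 0.517, -0.422]), array([ 0.342, -0.39 ]), array([ 0.41, -0.13])]
rim side [array([ 0.504, -0.392]), array([ 0.331, -0.352]), array([ 0.392, -0.103]), array([ 0.556, -0.135])]
knob [0.615 0.264 0.045] [0.615 0.258 0.045]
ink_tin top 0.77 [135.2 148.2  33.3  27.3] [0.718 0.459 0.03 ]
ink_tin top 0.65 [258.2 193.4  22.2  29. ] [0.614 0.149 0.03 ]
ink_tin side 0.85 [242.4 236.8  30.9  36.4] [0.607 0.155 0.03 ]
ink_tin side 0.83 [204.4 183.7  27.5  33.8] [0.834 0.059 0.03 ]
dabber top 0.75 [215.6 192.1  21.3  17. ] [0.614 0.254 0.03 ]
dabber side 0.56 [202.2 262.1  24.1  37.4] [0.613 0.26  0.03 ]
blue_tin top 0.59 [302.  193.7  20.2  24.6] [0.616 0.041 0.03 ]
blue_tin side 0.66 [273.3 211.4  25.6  34.7] [0.616 0.045 0.03 ]
blue_tin side 0.3 [289.4 327.1  91.5  62. ] [0.385 0.276 0.03 ]
40 [-0.135 -0.689  0.372]
45 [-0.152 -0.775  0.368]
```

arm_command([
  [0,-20,60,0,0,0.05,85],
  [25,-70,100,0,0,0.1,85],
  [50,-130,100,0,0,0.15,85],
  [80,-190,100,0,0,0.2,85],
  [110,-250,100,0,0,0.25,85],
  [140,-310,100,0,0,0.3,85],
  [170,-370,100,0,0,0.35,85],
  [200,-430,100,0,0,0.387,85],
  [230,-480,100,0,0,0.387,85],
  [246,-515,100,0,0,0.387,85],
])

```text
time: 3.15
tool_pos: [0.5198, 0.1567, 0.3317]
ee_rot: [[-1.0, 0.001, 0.001], [0.001, 1.0, 0.0], [-0.001, 0.0, -1.0]]
force: [1.8, 0.1, 0.7]
finger_gap: 0.997
gripper_force: 0.0
```

```bash
python3 - <<'E'
from h import *
np.set_printoptions(precision=3,suppress=True)
s=read_state();print(s["time"],s["tool_pos"],s["ee_rot"],s["joint_pos"],s["force"])
E
```

```text
3.15 [0.52  0.157 0.332] [[-1.     0.001  0.001]
 [ 0.001  1.     0.   ]
 [-0.001  0.    -1.   ]] [-24.949  15.541   2.811 108.724  -0.915  55.693  68.237] [1.752 0.106 0.747]
```

arm_command([
  [0,0,0,0,-0.1,0,85],
  [0,0,0,0,-0.2,0,85],
  [0,0,0,0,-0.3,0,85],
  [0,0,0,0,-0.4,0,85],
  [0,0,0,0,-0.5,0,85],
  [0,0,0,0,-0.6,0,85],
  [0,0,0,0,-0.7,0,85],
  [0,0,0,0,-0.7,0,85],
  [0,0,0,0,-0.7,0,85],
  [0,0,0,0,-0.7,0,85],
])

```text
time: 4.4
tool_pos: [0.5191, 0.1586, 0.3315]
ee_rot: [[-0.765, 0.001, 0.644], [0.001, 1.0, -0.0], [-0.644, 0.0, -0.765]]
force: [-0.6, 0.4, -0.0]
finger_gap: 0.997
gripper_force: 0.0
```

```bash
cat > st.py <<'E'
from h import *
np.set_printoptions(precision=3,suppress=True)
s=read_state();print(s["time"],s["tool_pos"],s["ee_rot"],s["joint_pos"],s["force"],s["finger_gap"])
E
python3 st.py
```

```text
4.4 [0.519 0.159 0.332] [[-0.765  0.001  0.644]
 [ 0.001  1.    -0.   ]
 [-0.644  0.    -0.765]] [-51.544   5.648  16.696 136.263  79.075  20.688 -17.477] [-0.632  0.365 -0.044] 0.9972529937261936
```

arm_command([
  [0,-2,-40,0,0,0,85],
  [3,-3,-80,0,0,0,85],
  [6,-3,-120,0,0,0,85],
  [9,-3,-160,0,0,0,85],
  [12,-3,-190,0,0,0,85],
  [32,-3,-214,0,0,0,85],
  [45,-3,-229,0,0,0,85],
  [45,-3,-229,0,0,0,85],
  [45,-3,-229,0,0,0,85],
  [45,-3,-229,0,0,0,85],
])

```text
time: 5.65
tool_pos: [0.5638, 0.1556, 0.1032]
ee_rot: [[-0.764, 0.0, 0.645], [0.001, 1.0, -0.0], [-0.645, 0.0, -0.764]]
force: [0.3, 0.3, 0.6]
finger_gap: 0.995
gripper_force: 0.0
```

```bash
python3 st.py; python3 - <<'E'
from h import *
f=grab_frame("side");g=grab_frame("top")
a=cv2.resize(f["image"][130:330,120:380],None,fx=2,fy=2);b=cv2.resize(g["image"][130:330,150:410],None,fx=1,fy=1)
c=np.zeros((400,790,3),np.uint8);c[:,:520]=a;c[:200,525:785]=b
cv2.imwrite("pics/c1.png",c[:,:,::-1])
E
```

```text
5.65 [0.564 0.156 0.103] [[-0.764  0.     0.645]
 [ 0.001  1.    -0.   ]
 [-0.645  0.    -0.764]] [-28.886  37.66   -4.745 143.911 145.515  43.    -87.628] [0.298 0.251 0.574] 0.9949546940146305
```

View pics/c1.png

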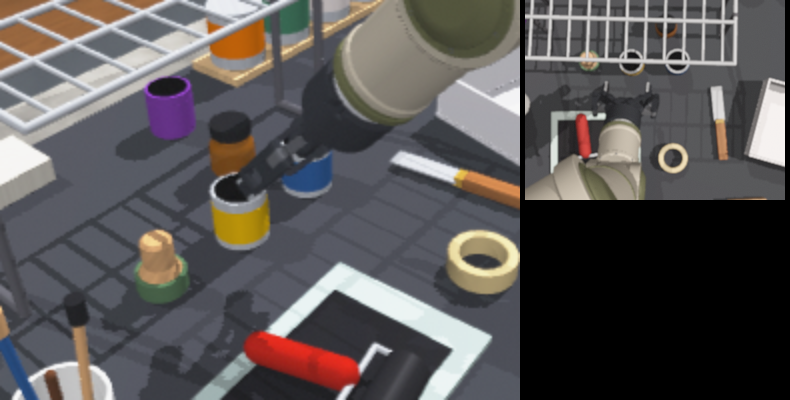

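The side crop shows a finger just above the yellow tin's rim at (240,185). In the top crop the fingers at (605,90) and (650,90) straddle the tin's column at 630.

arm_command([
  [16,0,-19,0,0,0,85],
  [32,0,-38,0,0,0,85],
  [48,0,-58,0,0,0,85],
  [63,0,-77,0,0,0,85],
  [63,0,-77,0,0,0,85],
  [63,0,-77,0,0,0,60],
  [63,0,-77,0,0,0,40],
  [63,0,-77,0,0,0,40],
  [63,0,-77,0,0,0,40],
  [63,0,-77,0,0,0,40],
])

```text
time: 7.0
tool_pos: [0.6263, 0.1555, 0.0266]
ee_rot: [[-0.764, 0.0, 0.645], [0.0, 1.0, 0.0], [-0.645, 0.001, -0.764]]
force: [-2.9, -1.1, 5.3]
finger_gap: 0.666
gripper_force: 63.3
```

arm_command([
  [-5,0,12,0,0,0,40],
  [-25,0,30,0,0,0,40],
  [-50,0,60,0,0,0,40],
  [-75,0,90,0,0,0,40],
  [-96,0,120,0,0,0,40],
  [-102,0,165,0,0,0,40],
  [-106,0,215,0,0,0,40],
  [-106,0,260,0,0,0,40],
  [-106,-15,295,0,0,0,40],
  [-106,-50,305,0,0,0,40],
])

```text
time: 8.25
tool_pos: [0.52, 0.108, 0.3316]
ee_rot: [[-0.765, -0.006, 0.645], [-0.002, 1.0, 0.007], [-0.645, 0.004, -0.765]]
force: [1.0, -0.1, -1.8]
finger_gap: 0.659
gripper_force: 64.4
```

```bash
python3 st.py
```

```text
8.25 [0.52  0.108 0.332] [[-0.765 -0.006  0.645]
 [-0.002  1.     0.007]
 [-0.645  0.004 -0.765]] [-54.002   3.827  27.481 138.697  86.094  15.033 -17.841] [ 1.009 -0.103 -1.825] 0.6588657890779932
```

arm_command([
  [2,-35,0,0,0,0.03,40],
  [4,-75,0,0,0,0.06,40],
  [6,-115,0,0,0,0.1,40],
  [9,-155,0,0,0,0.14,40],
  [12,-195,0,0,0,0.18,40],
  [15,-235,0,0,0,0.22,40],
  [18,-275,0,0,0,0.26,40],
  [18,-310,-20,0,0,0.26,40],
  [18,-333,-50,0,0,0.26,40],
  [18,-333,-90,0,0,0.26,40],
])

```text
time: 9.5
tool_pos: [0.5334, -0.0633, 0.2636]
ee_rot: [[-0.775, -0.235, 0.586], [-0.198, 0.972, 0.127], [-0.6, -0.017, -0.8]]
force: [0.9, -0.2, -2.1]
finger_gap: 0.659
gripper_force: 64.4
```

```bash
python3 st.py
```

```text
9.5 [ 0.533 -0.063  0.264] [[-0.775 -0.235  0.586]
 [-0.198  0.972  0.127]
 [-0.6   -0.017 -0.8  ]] [ 51.09   19.248 -53.897 136.63  127.566   7.427 -18.148] [ 0.87  -0.164 -2.102] 0.659077079392917
```

arm_command([
  [0,0,20,0,0,0,40],
  [0,0,20,0,0,0,40],
  [0,0,20,0,0,0,40],
  [0,0,20,0,0,0,40],
  [0,0,20,0,0,0,40],
  [0,0,20,0,0,0,40],
  [0,0,20,0,0,0,40],
  [0,0,20,0,0,0,40],
  [0,0,20,0,0,0,40],
  [0,0,20,0,0,0,40],
])

```text
time: 10.75
tool_pos: [0.5344, -0.0637, 0.2829]
ee_rot: [[-0.777, -0.232, 0.585], [-0.195, 0.973, 0.126], [-0.599, -0.016, -0.801]]
force: [0.5, 0.9, -2.6]
finger_gap: 0.659
gripper_force: 64.8
```

```bash
python3 st.py
```

```text
10.75 [ 0.534 -0.064  0.283] [[-0.777 -0.232  0.585]
 [-0.195  0.973  0.126]
 [-0.599 -0.016 -0.801]] [ 55.545  18.007 -58.48  134.911  97.969   6.101  11.005] [ 0.521  0.886 -2.559] 0.6591443725199134
```

arm_command([
  [0,-15,0,0,0,0,40],
  [0,-30,0,0,0,0,40],
  [0,-45,0,0,0,0,40],
  [0,-60,0,0,0,0,40],
  [0,-75,0,0,0,0,40],
  [0,-90,0,0,0,0,40],
  [0,-110,0,0,0,0,40],
  [0,-130,0,0,0,0,40],
  [0,-150,0,0,0,0,40],
  [0,-163,0,0,0,0,40],
])

```text
time: 12.0
tool_pos: [0.534, -0.2281, 0.2825]
ee_rot: [[-0.778, -0.23, 0.585], [-0.193, 0.973, 0.126], [-0.598, -0.015, -0.801]]
force: [-0.2, 0.3, -2.2]
finger_gap: 0.659
gripper_force: 64.8
```

```bash
python3 st.py
```

```text
12.0 [ 0.534 -0.228  0.283] [[-0.778 -0.23   0.585]
 [-0.193  0.973  0.126]
 [-0.598 -0.015 -0.801]] [ 82.486  31.858 -73.457 126.194  49.45   14.984  79.455] [-0.183  0.256 -2.241] 0.6585958653980184
```

```bash
python3 - <<'E'
from h import *
from scipy.spatial.transform import Rotation as Ro
np.set_printoptions(precision=3,suppress=True)
s=read_state();R0=np.array(s["ee_rot"]);Rg=np.array([[-.764,0,.645],[0,1,0],[-.645,0.001,-.764]])
for p in(0,13,30):
    Rd=Ro.from_euler("z",p,degrees=True).as_matrix()@Rg;print(p,Ro.from_matrix(Rd@R0.T).as_rotvec())
print(np.degrees(np.arccos((R0@Rg.T)[2,2])))
f=grab_frame("side");g=grab_frame("top")
c=np.hstack([cv2.resize(f["image"][60:260,230:490],None,fx=1.5,fy=1.5),cv2.resize(g["image"][130:330,280:540],None,fx=1.5,fy=1.5)])
cv2.imwrite("pics/c2.png",c[:,:,::-1])
E
```

```text
0 [ 0.023 -0.058 -0.232]
13 [ 0.029 -0.055 -0.005]
30 [ 0.037 -0.05   0.292]
3.6917666404792446
```

View pics/c2.png

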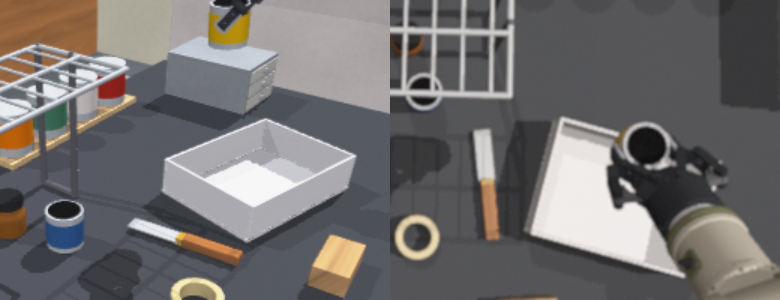

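The crops show the tin held upright above the box's upper-left area (top crop 645,140). The box below is empty.

arm_command([
  [0,0,-20,0.01,-0.02,0,40],
  [2,0,-40,0.02,-0.04,0,40],
  [4,1,-65,0.03,-0.055,0,40],
  [4,1,-90,0.03,-0.055,0,40],
  [4,1,-115,0.03,-0.055,0,40],
  [4,1,-140,0.03,-0.055,0,40],
  [4,1,-165,0.03,-0.055,0,40],
  [4,1,-180,0.03,-0.055,0,40],
  [4,1,-180,0.03,-0.055,0,40],
  [4,1,-180,0.03,-0.055,0,40],
])

```text
time: 13.35
tool_pos: [0.5387, -0.2253, 0.1037]
ee_rot: [[-0.742, -0.232, 0.629], [-0.176, 0.973, 0.15], [-0.647, 0.001, -0.763]]
force: [0.4, 0.9, -2.5]
finger_gap: 0.659
gripper_force: 64.7
```

```bash
python3 st.py
```

```text
13.35 [ 0.539 -0.225  0.104] [[-0.742 -0.232  0.629]
 [-0.176  0.973  0.15 ]
 [-0.647  0.001 -0.763]] [ 75.908  58.377 -71.558 135.427 126.533  31.13   15.654] [ 0.373  0.872 -2.474] 0.6592974528303539
```

arm_command([
  [0,-2,-15,0,0,0,40],
  [0,-2,-30,0,0,0,40],
  [0,-2,-45,0,0,0,40],
  [0,-2,-55,0,0,0,40],
  [0,-2,-62,0,0,0,40],
  [0,-2,-66,0,0,0,40],
  [0,-2,-69,0,0,0,40],
  [0,-2,-70,0,0,0,40],
  [0,-2,-70,0,0,0,40],
  [0,-2,-70,0,0,0,40],
])

```text
time: 14.6
tool_pos: [0.5384, -0.2278, 0.0331]
ee_rot: [[-0.743, -0.231, 0.628], [-0.176, 0.973, 0.15], [-0.646, 0.0, -0.763]]
force: [-0.6, 0.4, -2.7]
finger_gap: 0.66
gripper_force: 64.7
```

```bash
python3 st.py
```

```text
14.6 [ 0.538 -0.228  0.033] [[-0.743 -0.231  0.628]
 [-0.176  0.973  0.15 ]
 [-0.646  0.    -0.763]] [ 74.745  68.231 -69.415 136.024 134.304  38.334  15.183] [-0.607  0.416 -2.668] 0.660151523700931
```

arm_command([
  [0,0,-1,0,0,0,40],
  [0,0,-2,0,0,0,40],
  [0,0,-2,0,0,0,64],
  [0,0,-2,0,0,0,70],
  [0,0,-2,0,0,0,70],
  [-6,-2,6,0,0,0,70],
  [-19,-4,22,0,0,0,70],
  [-38,-9,44,0,0,0,70],
  [-60,-14,80,0,0,0,70],
  [-60,-14,120,0,0,0,70],
])

```text
time: 15.85
tool_pos: [0.4761, -0.2416, 0.1533]
ee_rot: [[-0.744, -0.23, 0.627], [-0.174, 0.973, 0.151], [-0.645, 0.003, -0.764]]
force: [1.0, -1.1, -0.1]
finger_gap: 0.819
gripper_force: 0.0
```

```bash
python3 st.py; python3 - <<'E'
from h import *
for c in("side","top"):
    f=grab_frame(c)
    for r in silhouettes(c,"ink_tin"): e=r["extent"];print(c,r["conf"],e,atz(f,e[:2],.035))
E
```

```text
15.85 [ 0.476 -0.242  0.153] [[-0.744 -0.23   0.627]
 [-0.174  0.973  0.151]
 [-0.645  0.003 -0.764]] [ 84.046  48.487 -70.928 138.33  125.386  20.019  15.654] [ 0.953 -1.137 -0.11 ] 0.8194844725027727
side 0.93 [371.4, 171.8, 25.5, 22.5] [ 0.52786237 -0.24435039  0.035     ]
side 0.76 [78.5, 291.3, 36.0, 35.4] [0.72309484 0.45289258 0.035     ]
side 0.62 [205.2, 184.7, 25.5, 33.3] [0.8221724  0.06636581 0.035     ]
top 0.9 [136.9, 146.9, 27.0, 26.2] [0.72058421 0.45335886 0.035     ]
top 0.8 [414.1, 234.4, 26.3, 26.2] [ 0.52391815 -0.23239507  0.035     ]
top 0.55 [300.7, 108.1, 26.0, 29.6] [0.82956612 0.05024661 0.035     ]
```

arm_command([
  [10,0,45,-0.02,0.1,0,70],
  [20,0,90,-0.05,0.2,0,70],
  [30,0,130,-0.07,0.3,0,70],
  [40,10,170,-0.1,0.42,0,70],
  [45,20,190,-0.13,0.55,0,70],
  [45,40,190,-0.16,0.68,0,70],
  [45,60,190,-0.16,0.68,0,70],
  [45,90,190,-0.16,0.68,0,70],
  [45,120,190,-0.16,0.68,0,70],
  [45,150,190,-0.16,0.68,0,70],
])

```text
time: 17.3
tool_pos: [0.5228, -0.0905, 0.3417]
ee_rot: [[-0.973, -0.232, 0.0], [-0.232, 0.973, 0.003], [-0.001, 0.003, -1.0]]
force: [0.1, 0.2, 0.4]
finger_gap: 0.819
gripper_force: 0.0
```

```bash
python3 st.py
```

```text
17.3 [ 0.523 -0.09   0.342] [[-0.973 -0.232  0.   ]
 [-0.232  0.973  0.003]
 [-0.001  0.003 -1.   ]] [ 52.473  27.227 -69.78  106.556  27.826  66.002  76.301] [0.068 0.173 0.415] 0.8185827705100527
```

arm_command([
  [0,35,0,0,0,-0.02,70],
  [0,75,0,0,0,-0.05,70],
  [0,115,0,0,0,-0.08,70],
  [0,155,0,0,0,-0.11,70],
  [0,195,0,0,0,-0.14,70],
  [0,235,0,0,0,-0.17,70],
  [0,275,0,0,0,-0.2,70],
  [0,315,0,0,0,-0.234,70],
  [0,349,0,0,0,-0.234,70],
  [0,349,0,0,0,-0.234,70],
])

```text
time: 18.55
tool_pos: [0.522, 0.2599, 0.3414]
ee_rot: [[-1.0, -0.004, 0.0], [-0.004, 1.0, 0.002], [-0.0, 0.002, -1.0]]
force: [0.1, -0.5, -0.1]
finger_gap: 0.821
gripper_force: 0.0
```

```bash
python3 st.py
```

```text
18.55 [0.522 0.26  0.341] [[-1.    -0.004  0.   ]
 [-0.004  1.     0.002]
 [-0.     0.002 -1.   ]] [  8.949  28.504 -60.983 100.737  26.902  66.845  30.181] [ 0.073 -0.532 -0.117] 0.8205236416928376
```

arm_command([
  [0,0,0,0,-0.1,0,70],
  [0,0,0,0,-0.2,0,70],
  [0,0,0,0,-0.3,0,70],
  [0,0,0,0,-0.4,0,70],
  [0,0,0,0,-0.5,0,70],
  [0,0,0,0,-0.6,0,70],
  [0,0,-20,0,-0.7,0,70],
  [0,0,-60,0,-0.7,0,70],
  [0,0,-100,0,-0.7,0,70],
  [0,0,-140,0,-0.7,0,70],
])

```text
time: 19.8
tool_pos: [0.5233, 0.256, 0.2009]
ee_rot: [[-0.763, 0.0, 0.646], [0.001, 1.0, 0.001], [-0.646, 0.001, -0.763]]
force: [1.2, -0.3, -0.1]
finger_gap: 0.819
gripper_force: 0.0
```

```bash
python3 st.py
```

```text
19.8 [0.523 0.256 0.201] [[-0.763  0.     0.646]
 [ 0.001  1.     0.001]
 [-0.646  0.001 -0.763]] [-15.385  29.691 -44.093 136.317 100.915  50.958 -51.659] [ 1.176 -0.311 -0.149] 0.8193513588695753
```

arm_command([
  [15,-1,-40,0,0,0,70],
  [30,-1,-75,0,0,0,70],
  [50,-1,-101,0,0,0,70],
  [70,-1,-125,0,0,0,70],
  [90,-1,-148,0,0,0,70],
  [106,-1,-167,0,0,0,70],
  [106,-1,-167,0,0,0,70],
  [106,-1,-167,0,0,0,70],
  [106,-1,-167,0,0,0,70],
  [106,-1,-167,0,0,0,70],
])

```text
time: 21.05
tool_pos: [0.6291, 0.2566, 0.0367]
ee_rot: [[-0.762, -0.001, 0.648], [0.001, 1.0, 0.003], [-0.648, 0.003, -0.762]]
force: [0.1, -0.4, -0.1]
finger_gap: 0.82
gripper_force: 0.0
```

```bash
python3 st.py;python3 - <<'E'
from h import *
f=grab_frame("side");g=grab_frame("top")
c=np.hstack([cv2.resize(f["image"][180:330,120:320],None,fx=2,fy=2),cv2.resize(g["image"][150:300,130:330],None,fx=2,fy=2)])
cv2.imwrite("pics/c3.png",c[:,:,::-1])
E
```

```text
21.05 [0.629 0.257 0.037] [[-0.762 -0.001  0.648]
 [ 0.001  1.     0.003]
 [-0.648  0.003 -0.762]] [-12.671  51.713 -37.73  129.632 122.922  58.547 -59.687] [ 0.098 -0.355 -0.134] 0.8203272767277023
```

View pics/c3.png

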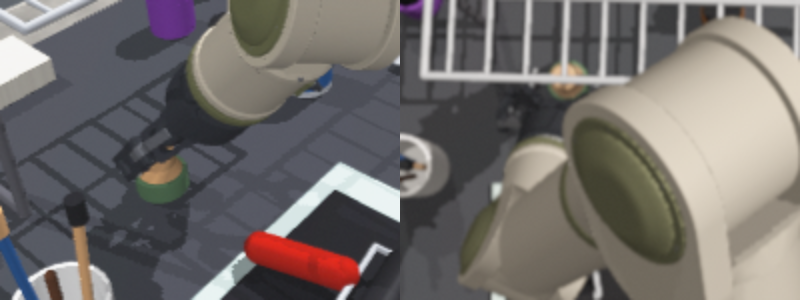

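The side crop shows the fingers on either side of the dabber's knob (160,165), with no contact force.

arm_command([
  [0,0,-1,0,0,0,50],
  [0,0,-2,0,0,0,20],
  [0,0,-2,0,0,0,20],
  [0,0,-2,0,0,0,20],
  [0,0,-2,0,0,0,20],
  [0,0,-2,0,0,0,20],
  [-3,0,8,0,0,0,20],
  [-10,0,16,0,0,0,20],
  [-30,0,38,0,0,0,20],
  [-52,0,62,0,0,0,20],
])

```text
time: 22.4
tool_pos: [0.5762, 0.2557, 0.0984]
ee_rot: [[-0.763, 0.001, 0.646], [0.002, 1.0, 0.001], [-0.646, 0.002, -0.763]]
force: [-0.4, 1.0, -0.4]
finger_gap: 0.353
gripper_force: 60.6
```

```bash
python3 st.py
```

```text
22.4 [0.576 0.256 0.098] [[-0.763  0.001  0.646]
 [ 0.002  1.     0.001]
 [-0.646  0.002 -0.763]] [-14.619  43.99  -40.593 134.686 115.808  57.679 -60.153] [-0.41   1.023 -0.435] 0.35339328367617856
```

arm_command([
  [-20,0,30,0,0,0,20],
  [-40,0,70,0,0,0,20],
  [-56,0,120,0,0,0,20],
  [-56,0,170,0,0.1,0,20],
  [-56,0,215,0,0.2,0,20],
  [-56,-10,242,0,0.3,0,20],
  [-56,-30,242,0,0.4,0,20],
  [-56,-60,242,0,0.5,0,20],
  [-56,-95,242,0,0.6,0,20],
  [-56,-130,242,0,0.7,0,20],
])

```text
time: 23.65
tool_pos: [0.5208, 0.1244, 0.3407]
ee_rot: [[-1.0, 0.003, 0.0], [0.003, 1.0, 0.003], [-0.0, 0.003, -1.0]]
force: [0.7, 1.2, -2.2]
finger_gap: 0.352
gripper_force: 60.6
```

```bash
python3 st.py
```

```text
23.65 [0.521 0.124 0.341] [[-1.     0.003  0.   ]
 [ 0.003  1.     0.003]
 [-0.     0.003 -1.   ]] [ 20.564  21.825 -54.232 106.508  19.895  61.707  48.509] [ 0.685  1.25  -2.183] 0.3518826730711562
```

arm_command([
  [0,-40,0,0,0,0.02,20],
  [0,-90,0,0,0,0.05,20],
  [0,-145,0,0,0,0.08,20],
  [0,-200,0,0,0,0.11,20],
  [0,-255,0,0,0,0.14,20],
  [0,-310,0,0,0,0.17,20],
  [0,-365,0,0,0,0.2,20],
  [-6,-415,0,0,0,0.23,20],
  [-12,-455,0,0,0,0.23,20],
  [-12,-474,0,0,0,0.23,20],
])

```text
time: 24.9
tool_pos: [0.5077, -0.3497, 0.3394]
ee_rot: [[-0.975, -0.224, 0.001], [-0.224, 0.975, 0.003], [-0.002, 0.003, -1.0]]
force: [0.1, 0.8, -1.4]
finger_gap: 0.353
gripper_force: 60.7
```

```bash
python3 st.py
```

```text
24.9 [ 0.508 -0.35   0.339] [[-0.975 -0.224  0.001]
 [-0.224  0.975  0.003]
 [-0.002  0.003 -1.   ]] [ 64.493  28.947 -53.442  96.954  24.816  66.854 107.399] [ 0.13   0.758 -1.372] 0.3529211579905708
```

arm_command([
  [0,0,0,0.022,-0.098,0,20],
  [0,0,0,0.045,-0.196,0,20],
  [0,0,-10,0.067,-0.294,0,20],
  [0,0,-30,0.09,-0.392,0,20],
  [0,0,-55,0.112,-0.49,0,20],
  [0,0,-80,0.135,-0.588,0,20],
  [0,0,-110,0.157,-0.685,0,20],
  [0,0,-145,0.157,-0.685,0,20],
  [0,0,-180,0.157,-0.685,0,20],
  [0,0,-210,0.157,-0.685,0,20],
])

```text
time: 26.15
tool_pos: [0.5036, -0.3437, 0.1614]
ee_rot: [[-0.754, -0.239, 0.612], [-0.179, 0.971, 0.159], [-0.632, 0.01, -0.775]]
force: [-0.3, -0.6, -1.5]
finger_gap: 0.354
gripper_force: 60.8
```

```bash
python3 st.py;python3 - <<'E'
from h import *
f=grab_frame("side");g=grab_frame("top")
c=np.hstack([cv2.resize(f["image"][100:240,300:500],None,fx=2,fy=2),cv2.resize(g["image"][190:330,350:550],None,fx=2,fy=2)])
cv2.imwrite("pics/c4.png",c[:,:,::-1])
E
```

```text
26.15 [ 0.504 -0.344  0.161] [[-0.754 -0.239  0.612]
 [-0.179  0.971  0.159]
 [-0.632  0.01  -0.775]] [ 85.932  46.102 -61.698 125.458  66.071   7.957  81.991] [-0.27  -0.572 -1.487] 0.35439385320218686
```

View pics/c4.png

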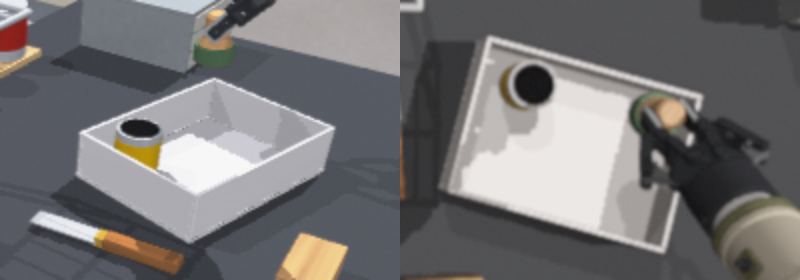

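The tin stands upright in the box, and the dabber hangs near upright above the right-hand side.

```bash
cat > fix.py <<'E'
from h import *
from scipy.spatial.transform import Rotation as Ro
np.set_printoptions(precision=3,suppress=True)
s=read_state();R0=np.array(s["ee_rot"]);Rg=np.array([[-.763,0,.646],[0,1,0],[-.646,0.002,-.763]])
for p in(0,13,20):
    Rd=Ro.from_euler("z",p,degrees=True).as_matrix()@Rg;print(p,Ro.from_matrix(Rd@R0.T).as_rotvec(),"upright err",np.degrees(np.arccos((R0@Rg.T)[2,2])))
print((np.array([.509,-.350,.0395])-s["tool_pos"])*1000, s["joint_pos"])
E
python3 fix.py
```

```text
0 [-0.009 -0.02  -0.242] upright err 1.8002131218586692
13 [-0.007 -0.021 -0.015] upright err 1.8002131218586692
20 [-0.005 -0.022  0.107] upright err 1.8002131218586692
[   6.34    -6.342 -120.415] [ 85.972  46.241 -61.651 125.489  65.894   7.98   82.257]
```

arm_command([
  [2,-2,-10,0.01,-0.02,0,20],
  [5,-5,-20,0.01,-0.03,0,20],
  [5,-6,-35,0.01,-0.03,0,20],
  [5,-6,-45,0.01,-0.03,0,20],
  [5,-6,-45,0.01,-0.03,0,20],
  [5,-6,-45,0.01,-0.03,0,20],
  [5,-6,-45,0.01,-0.03,0,20],
  [5,-6,-45,0.01,-0.03,0,20],
  [5,-6,-45,0.01,-0.03,0,20],
  [5,-6,-45,0.01,-0.03,0,20],
])

```text
time: 27.5
tool_pos: [0.5083, -0.3511, 0.1166]
ee_rot: [[-0.734, -0.238, 0.636], [-0.171, 0.971, 0.166], [-0.657, 0.013, -0.754]]
force: [-0.2, 0.5, -1.0]
finger_gap: 0.354
gripper_force: 60.8
```

```bash
python3 fix.py; python3 st.py
```

```text
0 [-0.014  0.013 -0.24 ] upright err 1.654841950270396
13 [-0.015  0.011 -0.013] upright err 1.654841950270396
20 [-0.016  0.01   0.109] upright err 1.654841950270396
[  0.671   1.103 -77.091] [ 86.892  53.937 -63.403 126.05  100.433  11.003  52.506]
27.5 [ 0.508 -0.351  0.117] [[-0.734 -0.238  0.636]
 [-0.171  0.971  0.166]
 [-0.657  0.013 -0.754]] [ 86.892  53.937 -63.403 126.05  100.433  11.003  52.506] [-0.155  0.496 -1.008] 0.3540256651746566
```

Works well; descend, correcting the small tilt.

arm_command([
  [0,0,-15,-0.005,0.004,0,20],
  [1,1,-30,-0.01,0.008,0,20],
  [1,1,-45,-0.015,0.012,0,20],
  [1,1,-58,-0.015,0.012,0,20],
  [1,1,-66,-0.015,0.012,0,20],
  [1,1,-71,-0.015,0.012,0,20],
  [1,1,-74,-0.015,0.012,0,20],
  [1,1,-76,-0.015,0.012,0,20],
  [1,1,-76,-0.015,0.012,0,20],
  [1,1,-76,-0.015,0.012,0,20],
])

```text
time: 28.75
tool_pos: [0.5094, -0.3501, 0.0408]
ee_rot: [[-0.742, -0.238, 0.627], [-0.181, 0.971, 0.154], [-0.646, 0.001, -0.764]]
force: [-0.1, 0.0, -0.8]
finger_gap: 0.358
gripper_force: 60.8
```

```bash
python3 fix.py; python3 st.py
```

```text
0 [ 0.    -0.001 -0.24 ] upright err 1.2974889327218724
13 [ 0.    -0.001 -0.013] upright err 1.2974889327218724
20 [ 0.    -0.001  0.109] upright err 1.2974889327218724
[-0.391  0.117 -1.292] [ 87.55   66.462 -67.638 126.93  114.364  23.262  45.756]
28.75 [ 0.509 -0.35   0.041] [[-0.742 -0.238  0.627]
 [-0.181  0.971  0.154]
 [-0.646  0.001 -0.764]] [ 87.55   66.462 -67.638 126.93  114.364  23.262  45.756] [-0.096  0.037 -0.753] 0.3578066659371843
```

arm_command([
  [0,0,-1,0,0,0,20],
  [0,0,-2,0,0,0,20],
  [0,0,-2,0,0,0,36],
  [0,0,-2,0,0,0,50],
  [0,0,-2,0,0,0,55],
  [-8,-2,8,0,0,0,55],
  [-19,-4,22,0,0,0,55],
  [-38,-9,44,0,0,0,55],
  [-55,-14,80,0,0,0,55],
  [-55,-14,125,0,0,0,55],
])

```text
time: 30.0
tool_pos: [0.4536, -0.369, 0.1444]
ee_rot: [[-0.745, -0.229, 0.627], [-0.182, 0.973, 0.14], [-0.642, -0.01, -0.766]]
force: [0.4, -1.5, -0.2]
finger_gap: 0.648
gripper_force: 0.0
```

arm_command([
  [10,0,40,-0.02,0.1,0,60],
  [20,0,80,-0.05,0.2,0,60],
  [30,0,120,-0.07,0.3,0,60],
  [40,10,150,-0.1,0.42,0,60],
  [45,30,150,-0.13,0.55,0,60],
  [45,60,150,-0.16,0.68,0,60],
  [45,100,150,-0.16,0.68,0,60],
  [45,150,150,-0.16,0.68,0,60],
  [45,200,150,-0.16,0.68,0,60],
  [45,250,150,-0.16,0.68,0,60],
])

```text
time: 31.25
tool_pos: [0.4992, -0.1161, 0.2927]
ee_rot: [[-0.972, -0.233, 0.003], [-0.233, 0.972, -0.003], [-0.002, -0.004, -1.0]]
force: [1.8, 0.4, 0.0]
finger_gap: 0.703
gripper_force: 0.0
```

```bash
python3 st.py; python3 - <<'E'
from h import *
for c in("side","top"):
    f=grab_frame(c)
    for n,z in(("dabber",.035),("ink_tin",.035),("knife",.01)):
        for r in silhouettes(c,n): e=r["extent"];print(c,n,r["conf"],e,atz(f,e[:2],z))
    for n,z in(("brayer_grip",.029),("brayer_butt",.022),("brayer_roller",.028)):
        for r in place_of(c,n)[:2]: print(c,n,r["conf"],r["uv"],atz(f,r["uv"],z))
    cv2.imwrite(f"pics/d_{c}.png",f["image"][:,:,::-1])
E
```

```text
31.25 [ 0.499 -0.116  0.293] [[-0.972 -0.233  0.003]
 [-0.233  0.972 -0.003]
 [-0.002 -0.004 -1.   ]] [ 53.637  27.527 -66.235 112.595  29.775  59.094  77.219] [1.806 0.448 0.039] 0.7025930988177311
side dabber 0.56 [398.4, 160.8, 20.5, 26.3] [ 0.50034691 -0.34238877  0.035     ]
side ink_tin 0.94 [79.2, 291.0, 39.0, 39.3] [0.72280897 0.45173397 0.035     ]
side ink_tin 0.77 [204.7, 183.7, 25.0, 32.4] [0.82687676 0.06385529 0.035     ]
side ink_tin 0.73 [370.7, 171.9, 24.4, 23.1] [ 0.52902613 -0.24278308  0.035     ]
side ink_tin 0.69 [235.9, 203.4, 23.1, 34.1] [0.70134383 0.07899655 0.035     ]
side knife 0.72 [352.6, 220.1, 73.5, 31.3] [ 0.4712166  -0.06195986  0.01      ]
side brayer_grip 0.7 [274.7, 313.8] [0.42209778 0.26935875 0.029     ]
side brayer_butt 0.62 [242.7, 301.1] [0.4881497  0.27831445 0.022     ]
side brayer_roller 0.9 [314.7, 328.4] [0.35337611 0.25132692 0.028     ]
top ink_tin 0.79 [137.3, 147.3, 30.7, 22.6] [0.71960508 0.45230613 0.035     ]
top ink_tin 0.42 [212.4, 276.9, 34.3, 69.4] [0.4070338  0.25215268 0.035     ]
top knife 0.63 [343.5, 251.4, 19.4, 72.9] [ 0.47809241 -0.06526826  0.01      ]
top brayer_grip 0.89 [210.9, 270.2] [0.42276671 0.25740333 0.029     ]
top brayer_butt 0.77 [203.3, 243.4] [0.4872513  0.28001307 0.022     ]
top brayer_roller 0.9 [212.7, 302.6] [0.34518963 0.24982692 0.028     ]
```

arm_command([
  [-8,40,0,0,0,0,60],
  [-16,85,0,0,0,0,60],
  [-25,130,0,0,0,-0.01,60],
  [-34,175,0,0,0,-0.027,60],
  [-43,220,0,0,0,-0.027,60],
  [-52,265,-20,0,0,-0.027,60],
  [-60,310,-60,0,0,-0.027,60],
  [-70,350,-110,0,0,-0.027,60],
  [-76,381,-150,0,0,-0.027,60],
  [-76,381,-190,0,0,-0.027,60],
])

```text
time: 33.2
tool_pos: [0.423, 0.2666, 0.101]
ee_rot: [[-0.977, -0.211, 0.001], [-0.211, 0.977, -0.0], [-0.001, -0.0, -1.0]]
force: [1.1, -0.6, -0.7]
finger_gap: 0.705
gripper_force: 0.0
```

```bash
python3 st.py
```

```text
33.2 [0.423 0.267 0.101] [[-0.977 -0.211  0.001]
 [-0.211  0.977 -0.   ]
 [-0.001 -0.    -1.   ]] [ -6.562  38.158 -47.138 125.315  48.736  37.117  13.1  ] [ 1.13  -0.556 -0.654] 0.7052036212284449
```

View pics/d_side.png

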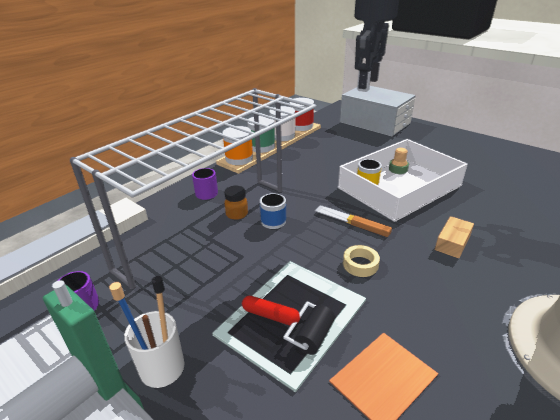

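Tin (370,170) and dabber (400,158) stand upright in the box, and the bystanders haven't moved. Next I grasp the brayer.

arm_command([
  [0,0,-25,0,0,0,60],
  [0,-1,-50,0,0,0,60],
  [0,-1,-75,0,0,0,60],
  [0,-1,-89,0,0,0,60],
  [0,-1,-89,0,0,0,60],
  [0,-1,-89,0,0,0,15],
  [0,-1,-89,0,0,0,15],
  [0,-1,-89,0,0,0,15],
  [0,-1,-89,0,0,0,15],
  [0,-1,-89,0,0,0,15],
])

```text
time: 34.45
tool_pos: [0.4241, 0.2627, 0.0141]
ee_rot: [[-0.978, -0.207, 0.002], [-0.207, 0.978, -0.002], [-0.002, -0.002, -1.0]]
force: [-0.8, -0.3, 7.7]
finger_gap: 0.303
gripper_force: 58.5
```

arm_command([
  [0,0,10,0,0,0,15],
  [0,0,30,0,0,0,15],
  [0,0,60,0,0,0,15],
  [0,0,95,0,0,0,15],
  [0,0,130,0,0,0,15],
  [0,0,160,0,0,0,15],
  [0,0,180,0,0,0,15],
  [0,0,180,0,0,0,15],
  [0,0,180,0,0,0,15],
  [0,0,180,0,0,0,15],
])

```text
time: 35.7
tool_pos: [0.4233, 0.2618, 0.1924]
ee_rot: [[-0.978, -0.208, -0.0], [-0.208, 0.978, -0.004], [0.001, -0.003, -1.0]]
force: [0.5, -0.1, -3.4]
finger_gap: 0.305
gripper_force: 59.3
```

```bash
python3 st.py;python3 - <<'E'
from h import *
f=grab_frame("side")
cv2.imwrite("pics/e.png",f["image"][120:360,180:440,::-1])
E
```

```text
35.7 [0.423 0.262 0.192] [[-0.978 -0.208 -0.   ]
 [-0.208  0.978 -0.004]
 [ 0.001 -0.003 -1.   ]] [  0.57   31.262 -55.383 120.962  36.353  46.367  24.468] [ 0.496 -0.108 -3.449] 0.30454785211483987
```

View pics/e.png

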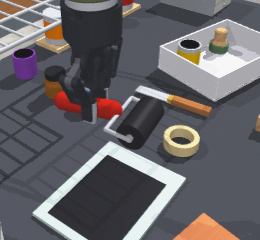

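arm_command([
  [15,-30,20,0,0,-0.1,15],
  [30,-65,40,0,0,-0.25,15],
  [45,-105,40,0,0,-0.4,15],
  [60,-150,40,0,0,-0.55,15],
  [75,-195,40,0,0,-0.7,15],
  [80,-240,40,0,0,-0.85,15],
  [80,-285,40,0,0,-1.0,15],
  [75,-330,40,0,0,-1.15,15],
  [65,-375,40,0,0,-1.3,15],
  [55,-420,40,0,0,-1.45,15],
])

```text
time: 37.0
tool_pos: [0.4782, -0.1589, 0.2326]
ee_rot: [[-0.32, 0.948, -0.003], [0.948, 0.32, -0.001], [0.0, -0.003, -1.0]]
force: [-0.6, -0.4, -3.4]
finger_gap: 0.309
gripper_force: 59.4
```

```bash
python3 st.py
```

```text
37.0 [ 0.478 -0.159  0.233] [[-0.32   0.948 -0.003]
 [ 0.948  0.32  -0.001]
 [ 0.    -0.003 -1.   ]] [ 38.632  22.564 -35.708 118.465  18.705  44.631  10.107] [-0.646 -0.413 -3.379] 0.3094822017382707
```

arm_command([
  [-8,-20,0,0,0,-0.1,15],
  [-18,-45,0,0,0,-0.2,15],
  [-30,-75,0,0,0,-0.32,15],
  [-42,-100,0,0,0,-0.44,15],
  [-52,-118,0,0,0,-0.57,15],
  [-57,-124,-25,0,0,-0.57,15],
  [-57,-124,-55,0,0,-0.57,15],
  [-57,-124,-90,0,0,-0.57,15],
  [-57,-124,-115,0,0,-0.57,15],
  [-57,-124,-115,0,0,-0.57,15],
])

```text
time: 38.25
tool_pos: [0.4206, -0.2819, 0.1167]
ee_rot: [[0.24, 0.971, -0.006], [0.971, -0.24, 0.002], [-0.0, -0.006, -1.0]]
force: [0.2, 0.2, -2.3]
finger_gap: 0.309
gripper_force: 59.4
```

```bash
python3 st.py;python3 - <<'E'
from h import *
f=grab_frame("side");g=grab_frame("top")
c=np.hstack([cv2.resize(f["image"][100:240,300:500],None,fx=2,fy=2),cv2.resize(g["image"][190:330,350:550],None,fx=2,fy=2)])
cv2.imwrite("pics/f.png",c[:,:,::-1])
E
```

```text
38.25 [ 0.421 -0.282  0.117] [[ 0.24   0.971 -0.006]
 [ 0.971 -0.24   0.002]
 [-0.    -0.006 -1.   ]] [ 41.65   30.8   -20.083 124.733  22.023  28.157  -9.356] [ 0.181  0.173 -2.321] 0.30894248932537544
```

View pics/f.png

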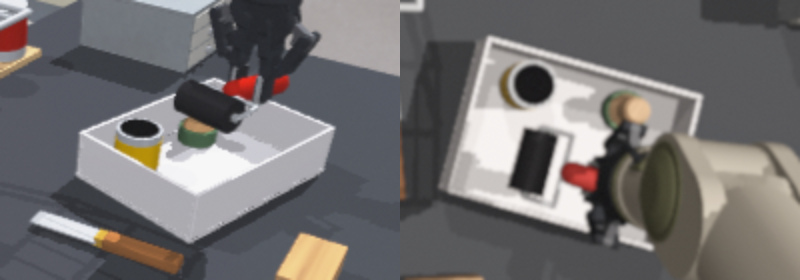

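The brayer's roller (top crop 535,160) lies inside the walls, clear of the tin (528,85) and dabber (628,108).

arm_command([
  [3,-1,-10,0,0,0,15],
  [6,-2,-20,0,0,0,15],
  [6,-2,-35,0,0,0,15],
  [6,-2,-50,0,0,0,15],
  [6,-2,-62,0,0,0,15],
  [6,-2,-74,0,0,0,15],
  [6,-2,-82,0,0,0,15],
  [6,-2,-88,0,0,0,15],
  [6,-2,-88,0,0,0,15],
  [6,-2,-88,0,0,0,15],
])

```text
time: 39.6
tool_pos: [0.4279, -0.2838, 0.0305]
ee_rot: [[0.238, 0.971, -0.003], [0.971, -0.238, -0.0], [-0.001, -0.002, -1.0]]
force: [-1.1, 0.6, -2.4]
finger_gap: 0.309
gripper_force: 59.5
```

arm_command([
  [0,0,-4,0,0,0,15],
  [0,0,-8,0,0,0,15],
  [0,0,-12,0,0,0,15],
  [0,0,-15,0,0,0,15],
  [0,0,-17,0,0,0,15],
  [0,0,-17,0,0,0,15],
  [0,0,-17,0,0,0,35],
  [0,0,-17,0,0,0,45],
  [0,0,-17,0,0,0,45],
  [0,0,-17,0,0,0,45],
])

```text
time: 40.85
tool_pos: [0.4278, -0.2838, 0.0133]
ee_rot: [[0.238, 0.971, -0.003], [0.971, -0.238, -0.0], [-0.001, -0.003, -1.0]]
force: [0.1, -0.4, 0.9]
finger_gap: 0.528
gripper_force: 0.0
```

arm_command([
  [0,0,10,0,0,0,45],
  [0,0,30,0,0,0,45],
  [0,0,60,0,0,0,45],
  [0,0,100,0,0,0,45],
  [0,0,140,0,0,0,45],
  [-5,40,180,0,0,0,45],
  [30,100,200,0,0,0,45],
  [60,160,200,0,0,0,45],
  [60,220,200,0,0,0,45],
  [60,270,200,0,0,0,45],
])

```text
time: 42.1
tool_pos: [0.4879, -0.0117, 0.214]
ee_rot: [[0.238, 0.971, -0.002], [0.971, -0.238, 0.0], [-0.0, -0.002, -1.0]]
force: [1.5, -0.0, -0.6]
finger_gap: 0.528
gripper_force: 0.0
```

```bash
python3 st.py;python3 - <<'E'
from h import *
f=grab_frame("side");g=grab_frame("top")
c=np.hstack([cv2.resize(f["image"][100:240,300:500],None,fx=2,fy=2),cv2.resize(g["image"][190:330,350:550],None,fx=2,fy=2)])
cv2.imwrite("pics/g.png",c[:,:,::-1])
E
```

```text
42.1 [ 0.488 -0.012  0.214] [[ 0.238  0.971 -0.002]
 [ 0.971 -0.238  0.   ]
 [-0.    -0.002 -1.   ]] [ 15.916  21.695 -27.961 121.838  15.621  39.968 -36.226] [ 1.505 -0.    -0.595] 0.5275573341956923
```

View pics/g.png

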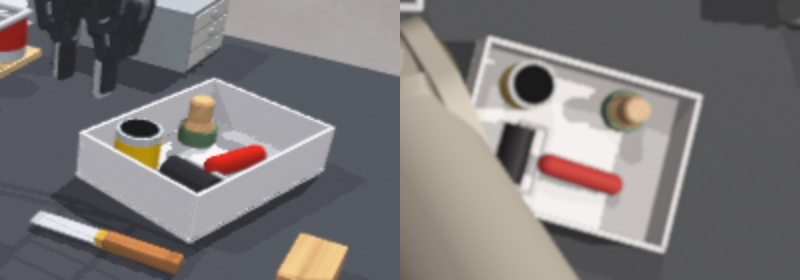

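The tin and dabber stand upright, and the brayer lies fully inside the box (roller at 515,155, handle at 580,172 in the top crop). The gripper is clear.

```bash
python3 -c "
from rig import *
print(hand_in())"
```

```text
the job is handed in; nothing more can be done
None
```

The yellow-banded tin and the dabber stand upright in the wash-up box, the brayer lies inside below the rim, and the job was handed in at about 42 s with no rack contact or shifted bystanders seen; no verdict was returned.

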